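# Check-weigh the rivet tins on the beam scale and shelve them

## Robot

A 7-joint arm with a two-finger parallel gripper is mounted at the origin on the work surface. World frame = base frame: x ahead of the robot, y to its left, z up, the work surface at z = 0. Lengths are in m, angles in rad, forces in N, time in s.
With the tool pointing down it reaches from about 0.35 to 0.9 m from the base axis. Payload 8.1 kg.
Tool frame: the origin (TCP) lies on the centre line of the jaws, within the pads' length; the fingertips stand 11 mm ahead of it and the grasp point (between the pads) lies 8 mm behind it (arm.nose_length is the distance from the TCP to the fingertips, in m); z points along the fingers, y is the line along which they close (so a half turn about z gives the same grasp; the last joint's range is limited). The gripper opens to 92 mm and grips with 3 to 60 N. Pads are 19 mm wide; open, the fingers measure 130 mm over their backs; the gripper's body (75 mm by 190 mm) begins 47 mm behind the grasp point.
Start: joints at [-1.448, 0.434, 0.025, 1.573, -0.012, 1.134, -0.075], TCP at [0.14, 0.609, 0.238] pointing down, gripper open.
Joint ranges: [-2.62, 2.62], [-0.44, 2.09], [-1.27, 1.32], [0.08, 2.57], [-1.32, 4.46], [0.12, 2], [-2.74, 2.74]. Speed limits (rad/s): [2.22, 2.22, 3.01, 3.01, 3.14, 3.14, 3.14].

## Interface

Orientations are given as a rotation vector (axis times angle).
In Python, from cell import arm gives the robot as it stands.
- The arm moves only by the tool jog_arm, never from a script. Its argument "moves" is a list of rows, each a list of 4 numbers: the shift along the tool's x, y, z in m, then the turn about the tool's z in rad. In form: [[tx, ty, tz, spin], ...]. A call has 1 to 20 rows; each row is the pose to reach, as a shift and turn from the pose commanded when the call began, along the tool's axes at that moment; what a row does not reach only later rows make up. A row lasts 1/8 s, in which the tool goes at most 62.5 mm and 10.7 degrees, less where a joint would pass 70% of its speed; a pose out of reach is approached as far as the arm can. A call with a gripper value outside its range is refused whole. "hand" is the finger opening in m, from 0 to 0.0918, set as the call begins (left out, the last holds). The fingers move at their own pace and stop on an object; "newtons" is the grip in N (left out, the last holds). Time passes only in rows, so rows that repeat a pose let the fingers close. It gives the time, the measured TCP pose, the force, the opening and the grip force at its end, in the units of the state.
- arm.observe(): the state, without advancing time (a new reading comes with each control period).
- arm.get_image(name): name is "scene" or "top" or "wrist"; returns a dict with "color" (420x560x3 uint8, red, green, blue), "z_map" (420x560 float32, m along the optical axis (not along the pixel's ray), 0 where there is no reading), "fx", "fy", "cx", "cy" (pixels), "rvec" (rotation vector, rad) and "tvec" (3), from world to camera coordinates, as OpenCV has them. Camera axes: x right, y down, z forward; pixel columns grow to the right and rows downward; lengths in m; the calibration is good to about 2 mm. A picture is of the moment at which its call begins.
- arm.sign_off(): hands the job in; it is judged then, once.
The state is a dict: "clock": time; "joints": joint angles; "dq": joint speeds; "joint_efforts": joint torques, N m; "position": TCP position; "ee_rot": TCP orientation; "force": force on the tool from outside, world axes, zero at the start; "ft_torque": the same for the moment, N m; "width": opening from 0.0 (shut) to 1.0 (fully open); "gripper_force": force on a finger pad.
Only numpy, scipy, OpenCV 4.12 (cv2) and the standard library are available. Lean on these libraries where they do the work, as an engineer would, in place of code of your own. Each camera call takes 0.05 s, during which the arm holds its last target. There are 200 camera calls.

## Task

With the beam scale's arrest on, stand all the rivet tins upright in its pan, then swing the arrest lever fully over to free the beam so that the pan sinks and settles, and swing the lever fully back so that the beam is held level again with all the tins still in the pan. Only then take the tins out and stand them upright in a single row along the dark centre line of the shelf, side by side with no more than a finger's width between neighbours, leaving the arrest on. Never touch the tins while the beam is free, and leave the other things on the bench where they are.

Things in the scene. Friction and masses are not known exactly. Their poses are not given: they have to be found in the camera images.
- tin_a: small round steel tin of rivets, lid on, 44 mm diameter, 42 mm tall, 100 to 170 g, standing on the mat at the start; origin at the centre of its underside, z up through the lid. All tins are alike; two to four are present (None if absent).
- tin_b: small round steel tin of rivets, lid on, 44 mm diameter, 42 mm tall, 100 to 170 g, standing on the mat at the start; origin at the centre of its underside, z up through the lid. All tins are alike; two to four are present (None if absent).
- tin_c: small round steel tin of rivets, lid on, 44 mm diameter, 42 mm tall, 100 to 170 g, standing on the mat at the start; origin at the centre of its underside, z up through the lid. All tins are alike; two to four are present (None if absent).
- tin_d: small round steel tin of rivets, lid on, 44 mm diameter, 42 mm tall, 100 to 170 g, standing on the mat at the start; origin at the centre of its underside, z up through the lid. All tins are alike; two to four are present (None if absent).
- scale: grey beam scale, fixed; origin at the centre of its base's underside (220 mm along y). Beam along its y, pivot 100 mm above the bench; rectangular pan at the +y end, brass counterpoise at the -y end (top 158 mm, the highest part); arrest lever on a tongue of the base at the -x, -y side, towards the robot.
- beam (a joint): beam of the scale, rad: 0 level, positive when the pan side is down, stops at -0.09 and +0.09. While the arrest is on, two brass pads under the beam hold it level; off, it swings freely. The empty beam falls to the counterpoise side, the beam with two or more tins to the pan side.
- pan (a point): centre of the pan's inner floor, 118 mm above the bench when level; axes those of the scale (tilting with the beam). Inner floor 172 mm along x by 122 mm along y; rim 7 mm high, 4 mm thick: room for four tins two by two.
- arrest_lever (a joint): arrest lever, rad: 0 = arrest fully on (lever leans towards the robot, scale's -x), 1.0 = fully released (leans away, scale's +x). Hinge axis along the scale's y; it stays where it is left. Turning it by hand takes about 3 to 5 N at the ball.
- lever_tip (a point): centre of the black ball, 24 mm diameter, at the end of the arrest lever, 95 mm from the lever's hinge, about 115 mm above the bench at both ends of its travel and 127 mm midway
- lever_hinge (a point): point on the hinge axis of the arrest lever, 32 mm above the bench; fixed to the scale and with its axes
- shelf_mid (a point): middle of the shelf: a low wooden board, 60 mm above the bench, 130 mm deep (its x) and 270 mm long (its y). The dark centre line runs along y through this point. End cheeks 15 mm higher than the board at y = +-142 mm, a back rail 12 mm higher at x = +69 mm; open above.
- tape: bystander: roll of brown tape, 38 mm across, 18 mm high, lying flat; origin at its underside
- blade: bystander: flat dark steel knife blank, about 260 mm long and 4 mm thick, lying flat; origin at its underside
- scissors: bystander: scissors with black handles, 170 mm long, lying flat; origin at its underside
- hammer: bystander: hammer, 260 mm long, lying flat; origin at its underside
- glue: bystander: white glue bottle, 52 mm across, 130 mm tall, standing; origin at its underside
- handle_block: bystander: dark wooden handle block, 120 x 40 x 28 mm, lying flat; origin at its underside
- file: bystander: flat file with a wooden handle, 265 mm long, lying flat; origin at its underside
There are look-alikes about, which are no part of the job. Leave any purple look-alike of the tin_c alone. Leave any purple look-alike of the tin_a alone.

How it is judged:
By the outcome, as a careful person would: the job done as asked, in the order asked, and still so for the second after the job is handed in, with the robot touching nothing.
Of tin_a, tin_b, tin_c, tin_d only 2 to 4 are there at a start; the rules pass over those that are not, and their reading is None.
At some moment in a run one of tin_a, tin_b, tin_c, tin_d may be knocked a few centimetres aside while the robot is not near it.
It also fails if it takes over 210 s, if anything falls off the work surface, if the arm or the gripper's body presses on something with over 40 N, if the wrist force passes 120 N, or if a joint passes its speed limit or range.

## Working session

There is one attempt and no reset: what is moved stays moved. The work goes in short steps, Python scripts to look and compute and a tool call to move; the robot and the scene stay as the last step left them, time stands still between calls to the robot, and variables do not carry over. Pictures are saved under pics/ and viewed, at most 14 in all, crops included, and the job is handed in when it is done.

Besides the shell and the picture viewer there is one more tool, called after "Call:" by a JSON object that holds its "fn" and its "kwargs", one argument or row to a line. jog_arm: Moves the arm, as the interface text tells. Its arguments: {"type":"object","properties":{"moves":{"type":"array"},"hand":{"type":"number"},"newtons":{"type":"number"}},"required":["moves"]}

```bash
ls; mkdir -p pics; cat > h.py <<'E'
import numpy as np, cv2
from cell import arm
def img(n):
    return arm.get_image(n)
def save(d,name,crop=None,s=1):
    c=cv2.cvtColor(d["color"],cv2.COLOR_RGB2BGR)
    if crop: c=c[crop[0]:crop[1],crop[2]:crop[3]]
    cv2.imwrite(f"pics/{name}.png",cv2.resize(c,None,fx=s,fy=s,interpolation=cv2.INTER_CUBIC))
def cloud(d):
    R=cv2.Rodrigues(np.array(d["rvec"]))[0]; t=np.array(d["tvec"]).ravel()
    z=d["z_map"]; v,u=np.indices(z.shape)
    P=np.stack([(u-d["cx"])/d["fx"]*z,(v-d["cy"])/d["fy"]*z,z],-1)
    W=(P-t)@R; W[z==0]=np.nan
    return W
def ray(d,u,v,h):
    R=cv2.Rodrigues(np.array(d["rvec"]))[0]; t=np.array(d["tvec"]).ravel()
    c=-R.T@t; r=R.T@np.array([(u-d["cx"])/d["fx"],(v-d["cy"])/d["fy"],1])
    return c+r*(h-c[2])/r[2]
E
python3 - <<'E'
from h import *
for n in("top","scene"):
    d=img(n); save(d,n+"0",s=1.4); np.savez(f"{n}0.npz",**d)
o=arm.observe(); print(o)
E
```

```text
pics
{'clock': 0.1, 'joints': array([-1.44764303,  0.43513914,  0.02494414,  1.57401188, -0.01158065,
        1.13399476, -0.07507159]), 'dq': array([-9.68762044e-04, -3.34061291e-03, -2.86973133e-05, -3.06625304e-03,
        1.90335427e-03,  1.15006943e-03, -8.34206778e-04]), 'joint_efforts': array([ 2.82988090e-03, -6.69120169e+01,  9.87669490e-01, -3.15145290e+01,
       -6.04984327e-02,  3.74536647e-02,  2.78101237e-05]), 'position': array([0.13984064, 0.60869717, 0.23702967]), 'ee_rot': array([-3.53866530e-01, -3.12157280e+00,  2.21219522e-03]), 'force': array([ 0.14142973,  0.03312745, -0.43257542]), 'ft_torque': array([-0.0410321 ,  0.04021811, -0.03638695]), 'gripper_force': 0.0, 'width': 1.0015840258500597}
```

View pics/top0.png

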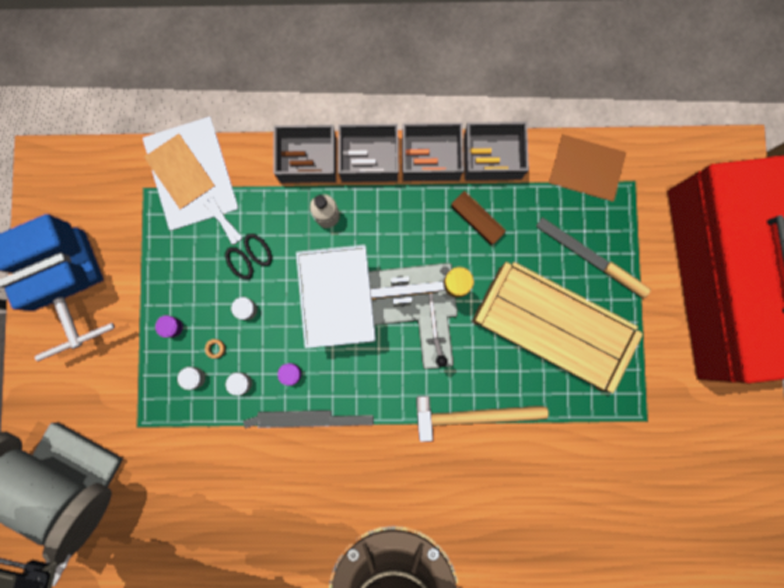

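View pics/scene0.png

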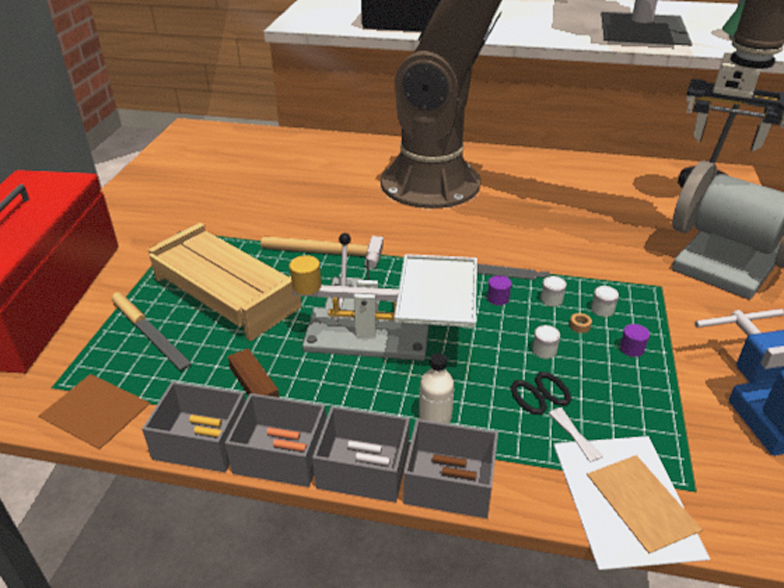

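The top view shows three white tins at (242,309), (189,378) and (237,384), with purple look-alikes at (167,327) and (289,375). The pan is centred near (337,297), the lever ball is at (441,360), and the shelf centre line runs from about (493,290) to (623,363). These are scaled pixels (x1.4).

```bash
python3 - <<'E'
from h import *
np.set_printoptions(precision=4,suppress=True)
d=dict(np.load("top0.npz")); W=cloud(d)
hsv=cv2.cvtColor(d["color"],cv2.COLOR_RGB2HSV)
def comps(m,lo,hi):
    n,l,s,c=cv2.connectedComponentsWithStats(m.astype(np.uint8))
    return [(c[i],s[i],l==i) for i in range(1,n) if lo<s[i,4]<hi]
z=W[...,2]
m=(z>.032)&(z<.05)&(W[...,0]<.62)
for c,s,k in comps(m,80,1000):
    print("tin",c*1.4,s,np.nanmean(W[k],0),"ray",ray(d,*c,.042),"hsv",np.median(hsv[k],0))
m=(z>.108)&(z<.135)&(hsv[...,2]>140)&(hsv[...,1]<60)
for c,s,k in comps(m,300,9000):
    cn=max(cv2.findContours(k.astype(np.uint8),0,1)[0],key=cv2.contourArea)
    r=cv2.minAreaRect(cn); print("pan",c*1.4,s,np.nanmedian(W[k],0)); print([ray(d,*p,.122) for p in cv2.boxPoints(r)])
m=(z>.05)&(z<.085)&(W[...,1]<0)
for c,s,k in comps(m,2000,90000):
    cn=max(cv2.findContours(k.astype(np.uint8),0,1)[0],key=cv2.contourArea)
    r=cv2.minAreaRect(cn); b=cv2.boxPoints(r);P=np.array([ray(d,*p,.068) for p in b]); print("shelf",np.nanmedian(W[k],0),P.mean(0)); print(P)
m=(z>.09)&(z<.13)&(hsv[...,2]<70)
for c,s,k in comps(m,20,1000): print("ball",c*1.4,s,np.nanmean(W[k],0),ray(d,*c,.12))
m=(z>.145)&(z<.17)
for c,s,k in comps(m,50,1000): print("cpoise",c*1.4,s,np.nanmean(W[k],0),ray(d,*c,.158))
m=(z>.05)&(z<.15)&(W[...,0]>.6)
for c,s,k in comps(m,50,3000): print("other",c*1.4,s,np.nanmean(W[k],0))
# dark line
for p in [(493,290),(558,326),(623,363)]: print(ray(d,p[0]/1.4,p[1]/1.4,.06))
E
```

```text
tin [696.4882 329.8882] [490 198  17  75 238] [ 0.5137 -0.6106  0.0412] ray [ 0.5134 -0.6103  0.042 ] hsv [  1. 220.  73.]
tin [241.7621 308.1867] [165 213  16  15 195] [0.5669 0.2956 0.0419] ray [0.5668 0.2956 0.042 ] hsv [113.   9. 239.]
tin [166.0794 326.2774] [111 226  17  15 199] [0.5322 0.4472 0.0417] ray [0.5322 0.4471 0.042 ] hsv [142. 148. 207.]
tin [288.0482 374.2221] [198 260  16  16 199] [0.4343 0.202  0.042 ] ray [0.4343 0.202  0.042 ] hsv [142. 143. 216.]
tin [188.4784 378.2059] [127 263  17  16 204] [0.4285 0.4001 0.042 ] ray [0.4285 0.4001 0.042 ] hsv [110.   9. 236.]
tin [236.5307 383.8772] [161 267  17  16 202] [0.4164 0.3042 0.0422] ray [0.4164 0.3043 0.042 ] hsv [113.   9. 238.]
tin [ 71.9145 469.5026] [ 33 325  32  23 117] [0.2524 0.6278 0.0386] ray [0.253 0.626 0.042] hsv [53. 12. 45.]
tin [391.8826 558.4194] [261 394  40  10 155] [ 0.0792 -0.0001  0.0413] ray [ 0.0794 -0.0001  0.042 ] hsv [13. 85. 50.]
pan [335.4306 296.3091] [ 212  176   74   73 3462] [0.5826 0.1016 0.1196]
[array([0.6653, 0.1772, 0.122 ]), array([ 0.6827, -0.0105,  0.122 ]), array([ 0.5025, -
[... 1393 characters left out ...]
459] [0.8863 0.1721 0.0644]
other [364.222  148.9088] [241  89  43  37 410] [0.8843 0.0466 0.0644]
other [434.3541 146.8676] [287  88  44  37 423] [ 0.8864 -0.0947  0.065 ]
other [696.5266 229.7928] [ 483  122   31   83 1474] [ 0.7033 -0.5916  0.1018]
other [322.9392 208.6842] [221 139  20  21 316] [0.7549 0.1264 0.0952]
other [ 40.8328 256.3069] [   0  153   64   56 2712] [0.6637 0.6591 0.1211]
other [332.6881 267.3632] [ 212  176   52   29 1332] [0.636  0.1053 0.1201]
other [519.5381 278.1261] [351 188  48  18 517] [ 0.6182 -0.2576  0.0652]
other [412.0219 282.4452] [279 197  39   8 146] [ 0.6073 -0.0444  0.1049]
[ 0.5958 -0.2057  0.06  ]
[ 0.5233 -0.3312  0.06  ]
[ 0.4498 -0.4551  0.06  ]
```

```bash
cat >> h.py <<'E'
def to(x,y,z,a):
    """tool-frame shift and spin to put TCP at x,y,z with closing line at world angle a (mod pi)"""
    o=arm.observe(); R=cv2.Rodrigues(np.array(o["ee_rot"]))[0]
    s=R.T@(np.array([x,y,z])-o["position"]); c=np.arctan2(R[1,1],R[0,1])
    sp=-(a-c); return np.round(s,3), np.round((sp+np.pi/2)%np.pi-np.pi/2,3)
E
python3 - <<'E'
from h import *
np.set_printoptions(precision=4,suppress=True)
d=dict(np.load("top0.npz")); W=cloud(d); z=W[...,2]
hsv=cv2.cvtColor(d["color"],cv2.COLOR_RGB2HSV)
m=((z>.108)&(z<.135)&(hsv[...,2]>140)&(hsv[...,1]<60)).astype(np.uint8)
m=cv2.morphologyEx(m,cv2.MORPH_OPEN,np.ones((19,19)))
n,l,s,c=cv2.connectedComponentsWithStats(m); i=1+np.argmax(s[1:,4])
cn=max(cv2.findContours((l==i).astype(np.uint8),0,1)[0],key=cv2.contourArea)
b=cv2.boxPoints(cv2.minAreaRect(cn)); P=np.array([ray(d,*p,.125) for p in b]); print(b*1.4,P,P.mean(0),np.linalg.norm(np.diff(P,axis=0),axis=1))
for k in range(3): print(np.arctan2(*(P[k+1]-P[k])[[1,0]]))
print("c",ray(d,*c[i],.122))
# shelf line
m=(abs(z-.06)<.006)&(W[...,1]<-.15)&(W[...,0]<.7)&(W[...,0]>.38)
V=hsv[...,2]; print(np.percentile(V[m],[2,10,50]))
k=m&(V<np.median(V[m])-45)
k&=np.hypot(W[...,0]-.523,W[...,1]+.331)<.12
Q=np.array([[*ray(d,u,v,.06)] for v,u in np.argwhere(k)])
sh=np.array([.5236,-.331]); dr=np.array([.5,.866]); off=(Q[:,:2]-sh)@[-dr[1],dr[0]]; q=Q[abs(off)<.012][:,:2].astype(np.float32)
print(len(q),cv2.fitLine(q,1,0,.01,.01).ravel())
print(to(.5,.35,.22,1.571), to(.416,.304,.15,1.571),to(.416,.304,.022,1.571))
E
```

```text
[[298.2 247.8]
 [368.2 247.8]
 [368.2 333.2]
 [298.2 333.2]] [[0.6733 0.1699 0.125 ]
 [0.6717 0.0378 0.125 ]
 [0.5108 0.039  0.125 ]
 [0.5122 0.1694 0.125 ]] [0.592 0.104 0.125] [0.1321 0.1608 0.1304]
-1.582890677801234
3.133895545209452
1.5598926631300714
c [0.5912 0.1035 0.122 ]
[ 74. 173. 230.]
121 [ 0.4789  0.8779  0.5081 -0.3536]
(array([-0.409, -0.171,  0.017]), np.float64(-0.226)) (array([-0.337, -0.235,  0.087]), np.float64(-0.226)) (array([-0.337, -0.235,  0.215]), np.float64(-0.226))
```

Call:
{"fn": "jog_arm", "kwargs": {
  "moves": [
    [-0.085,-0.059,0,-0.06],
    [-0.17,-0.118,0,-0.12],
    [-0.25,-0.175,0,-0.226],
    [-0.337,-0.235,0.02,-0.226],
    [-0.337,-0.235,0.06,-0.226],
    [-0.337,-0.235,0.1,-0.226],
    [-0.337,-0.235,0.11,-0.226],
    [-0.337,-0.235,0.11,-0.226],
    [-0.337,-0.235,0.11,-0.226]
  ],
  "hand": 0.066
}}

```text
clock: 1.23
position: [0.4155, 0.3047, 0.1275]
ee_rot: [-0.001, -3.141, 0.001]
force: [0.1, 0.7, 0.2]
width: 0.721
gripper_force: 0.0
```

```bash
cat >> h.py <<'E'
def tins(n="top",zz=.042,d=None):
    d=d or img(n); W=cloud(d); hsv=cv2.cvtColor(d["color"],cv2.COLOR_RGB2HSV)
    m=(abs(W[...,2]-zz)<.006)&(W[...,1]>-.55)&(W[...,1]<.55)&(W[...,0]>.33)&(W[...,0]<.75)&(hsv[...,1]<50)&(hsv[...,2]>150)
    k,l,s,c=cv2.connectedComponentsWithStats(m.astype(np.uint8))
    return [(ray(d,*c[i],zz)[:2].round(4),s[i,4]) for i in range(1,k) if 60<s[i,4]<500]
E
python3 - <<'E'
from h import *
np.set_printoptions(precision=4,suppress=True)
print(tins()); print(to(.416,.304,.023,1.571),arm.observe()["position"])
d=dict(np.load("top0.npz"))
P=np.array([ray(d,u/1.4,v/1.4,.125) for u,v in [(297,252),(366,246),(374,342),(306,348)]]);print(P,P.mean(0),np.linalg.norm(np.diff(P,axis=0),axis=1))
save(d,"panc",(155,275,190,350),4.5)
E
```

```text
[(array([0.5672, 0.2959]), np.int32(185))]
(array([-0.001, -0.002,  0.105]), np.float64(0.001)) [0.4153 0.3058 0.1282]
[[0.6653 0.1722 0.125 ]
 [0.6752 0.0419 0.125 ]
 [0.4944 0.0284 0.125 ]
 [0.4846 0.1549 0.125 ]] [0.5799 0.0993 0.125 ] [0.1306 0.1813 0.1269]
```

View pics/panc.png

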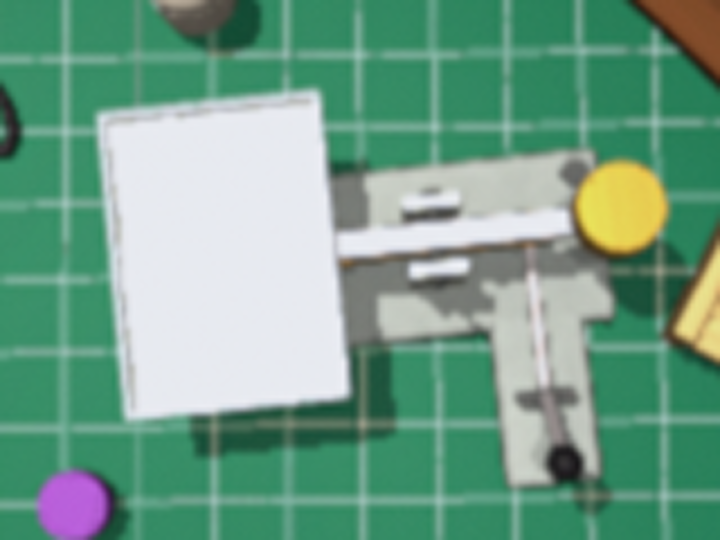

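The crop shows the pan corners at (98,113), (320,90), (350,397) and (127,418), so the pan centre is about (0.581, 0.0995) with yaw 0.094. The ball is at (563,462).

Call:
{"fn": "jog_arm", "kwargs": {
  "moves": [
    [-0.001,-0.001,0.04,0],
    [-0.001,-0.001,0.08,0],
    [-0.001,-0.001,0.095,0],
    [-0.001,-0.001,0.105,0],
    [-0.001,-0.001,0.105,0]
  ]
}}

```text
clock: 1.9
position: [0.4169, 0.3043, 0.0232]
ee_rot: [-0.001, 3.141, 0.001]
force: [0.8, 0.1, 0.9]
width: 0.721
gripper_force: 0.0
```

Call:
{"fn": "jog_arm", "kwargs": {
  "moves": [
    [0,0,0,0],
    [0,0,0,0],
    [0,0,0,0],
    [0,0,0,0],
    [0,0,-0.04,0],
    [0,0,-0.1,0],
    [0,0,-0.16,0],
    [0,0,-0.177,0],
    [0,0,-0.177,0]
  ],
  "hand": 0.03,
  "newtons": 20
}}

```text
clock: 3.02
position: [0.4173, 0.304, 0.201]
ee_rot: [-0.0, 3.14, 0.003]
force: [0.3, -0.3, -1.3]
width: 0.473
gripper_force: 20.0
```

```bash
python3 - <<'E'
from h import *
print(to(.6358,.1047,.2,1.665),to(.6358,.1047,.143,1.665),arm.observe()["position"],tins())
E
```

```text
(array([-0.219, -0.199,  0.001]), np.float64(-0.094)) (array([-0.218, -0.199,  0.058]), np.float64(-0.094)) [0.41725178 0.30399853 0.2009733 ] [(array([0.5674, 0.2957]), np.int32(186))]
```

Call:
{"fn": "jog_arm", "kwargs": {
  "moves": [
    [-0.03,-0.027,0,0],
    [-0.07,-0.064,0,-0.03],
    [-0.11,-0.1,0,-0.06],
    [-0.15,-0.137,0,-0.094],
    [-0.19,-0.173,0,-0.094],
    [-0.21,-0.191,0,-0.094],
    [-0.218,-0.199,0,-0.094],
    [-0.218,-0.199,0.02,-0.094],
    [-0.218,-0.199,0.04,-0.094],
    [-0.218,-0.199,0.05,-0.094],
    [-0.218,-0.199,0.057,-0.094],
    [-0.218,-0.199,0.058,-0.094],
    [-0.218,-0.199,0.058,-0.094]
  ]
}}

```text
clock: 4.7
position: [0.635, 0.1048, 0.1423]
ee_rot: [-0.148, 3.137, 0.0]
force: [-0.1, 0.1, -0.2]
width: 0.476
gripper_force: 20.0
```

Call:
{"fn": "jog_arm", "kwargs": {
  "moves": [
    [0,0,0,0],
    [0,0,0,0],
    [0,0,0,0],
    [0,0,-0.02,0],
    [0,0,-0.05,0],
    [0,0,-0.08,0],
    [0,0,-0.08,0]
  ],
  "hand": 0.06
}}

```text
clock: 5.58
position: [0.6363, 0.1048, 0.2245]
ee_rot: [-0.147, 3.133, 0.001]
force: [0.7, 0.7, -0.2]
width: 0.653
gripper_force: 0.0
```

```bash
python3 - <<'E'
from h import *
print(to(.567,.296,.2,1.571),to(.567,.296,.023,1.571),arm.observe()["position"],tins())
E
```

```text
(array([0.051, 0.197, 0.024]), np.float64(0.094)) (array([0.052, 0.197, 0.201]), np.float64(0.094)) [0.63627603 0.1048212  0.22446184] [(array([0.5673, 0.296 ]), np.int32(187)), (array([0.4287, 0.4005]), np.int32(195))]
```

Call:
{"fn": "jog_arm", "kwargs": {
  "moves": [
    [0.01,0.04,0.0,0.03],
    [0.02,0.09,0,0.06],
    [0.037,0.14,0.0,0.094],
    [0.048,0.18,0.02,0.094],
    [0.051,0.197,0.06,0.094],
    [0.051,0.197,0.11,0.094],
    [0.051,0.197,0.16,0.094],
    [0.051,0.197,0.185,0.094],
    [0.051,0.197,0.2,0.094],
    [0.051,0.197,0.201,0.094],
    [0.051,0.197,0.201,0.094]
  ],
  "hand": 0.066
}}

```text
clock: 7.0
position: [0.5661, 0.2963, 0.0217]
ee_rot: [-0.0, 3.14, 0.001]
force: [0.3, 0.3, 0.2]
width: 0.716
gripper_force: 0.0
```

Call:
{"fn": "jog_arm", "kwargs": {
  "moves": [
    [0,0,0,0],
    [0,0,0,0],
    [0,0,0,0],
    [0,0,0,0],
    [0,0,-0.04,0],
    [0,0,-0.1,0],
    [0,0,-0.16,0],
    [0,0,-0.177,0],
    [0,0,-0.177,0]
  ],
  "hand": 0.03
}}

```text
clock: 8.12
position: [0.5658, 0.2962, 0.1983]
ee_rot: [-0.0, 3.14, 0.002]
force: [-0.2, 0.3, -2.2]
width: 0.475
gripper_force: 20.0
```

```bash
python3 - <<'E'
from h import *
print(to(.581,.0995,.2,1.665),to(.581,.0995,.143,1.665),arm.observe()["position"],tins(),tins(zz=.16))
E
```

```text
(array([-0.015, -0.197, -0.002]), np.float64(-0.094)) (array([-0.015, -0.197,  0.055]), np.float64(-0.094)) [0.56576014 0.29615162 0.19830254] [] [(array([0.6336, 0.105 ]), np.int32(221))]
```

Call:
{"fn": "jog_arm", "kwargs": {
  "moves": [
    [-0.003,-0.03,0,-0.02],
    [-0.006,-0.07,0,-0.05],
    [-0.009,-0.11,0,-0.094],
    [-0.012,-0.15,0,-0.094],
    [-0.014,-0.18,0,-0.094],
    [-0.015,-0.197,0,-0.094],
    [-0.016,-0.197,0,-0.094],
    [-0.016,-0.197,0.02,-0.094],
    [-0.016,-0.197,0.04,-0.094],
    [-0.016,-0.197,0.05,-0.094],
    [-0.016,-0.197,0.056,-0.094],
    [-0.016,-0.197,0.057,-0.094],
    [-0.016,-0.197,0.057,-0.094]
  ]
}}

```text
clock: 9.85
position: [0.5819, 0.0992, 0.1412]
ee_rot: [-0.148, 3.137, 0.0]
force: [-0.8, 0.3, -0.5]
width: 0.477
gripper_force: 20.0
```

Call:
{"fn": "jog_arm", "kwargs": {
  "moves": [
    [0,0,0,0],
    [0,0,0,0],
    [0,0,0,0],
    [0,0,-0.02,0],
    [0,0,-0.05,0],
    [0,0,-0.08,0],
    [0,0,-0.08,0]
  ],
  "hand": 0.06
}}

```text
clock: 10.72
position: [0.583, 0.0992, 0.2233]
ee_rot: [-0.147, 3.133, 0.002]
force: [-0.3, 0.4, -0.3]
width: 0.653
gripper_force: 0.0
```

```bash
python3 - <<'E'
from h import *
print(to(.4287,.4005,.2,1.571),to(.4287,.4005,.023,1.571),arm.observe()["position"],tins(),tins(zz=.16))
E
```

```text
(array([0.125, 0.314, 0.023]), np.float64(0.094)) (array([0.126, 0.314, 0.2  ]), np.float64(0.094)) [0.58299729 0.09922418 0.22327071] [(array([0.4286, 0.4007]), np.int32(192))] []
```

Call:
{"fn": "jog_arm", "kwargs": {
  "moves": [
    [0.02,0.05,0.0,0.03],
    [0.04,0.1,0,0.06],
    [0.065,0.16,0.0,0.094],
    [0.09,0.22,0,0.094],
    [0.11,0.28,0.02,0.094],
    [0.125,0.314,0.06,0.094],
    [0.125,0.314,0.11,0.094],
    [0.125,0.314,0.16,0.094],
    [0.125,0.314,0.185,0.094],
    [0.125,0.314,0.199,0.094],
    [0.125,0.314,0.2,0.094],
    [0.125,0.314,0.2,0.094]
  ],
  "hand": 0.066
}}

```text
clock: 12.32
position: [0.4281, 0.4003, 0.0216]
ee_rot: [-0.0, 3.141, 0.002]
force: [0.1, -0.2, -0.2]
width: 0.721
gripper_force: 0.0
```

Call:
{"fn": "jog_arm", "kwargs": {
  "moves": [
    [0,0,0,0],
    [0,0,0,0],
    [0,0,0,0],
    [0,0,0,0],
    [0,0,-0.04,0],
    [0,0,-0.1,0],
    [0,0,-0.16,0],
    [0,0,-0.177,0],
    [0,0,-0.177,0]
  ],
  "hand": 0.03
}}

```text
clock: 13.45
position: [0.4278, 0.4001, 0.1983]
ee_rot: [-0.0, 3.141, 0.002]
force: [-0.3, 0.5, -1.8]
width: 0.472
gripper_force: 20.0
```

```bash
python3 - <<'E'
from h import *
print(to(.526,.0943,.2,1.665),to(.526,.0943,.143,1.665),arm.observe()["position"],tins(),tins(zz=.16))
E
```

```text
(array([-0.098, -0.306, -0.002]), np.float64(-0.094)) (array([-0.098, -0.306,  0.055]), np.float64(-0.094)) [0.4277558  0.40007775 0.19827438] [] [(array([0.6337, 0.1052]), np.int32(213)), (array([0.5835, 0.0993]), np.int32(221))]
```

Call:
{"fn": "jog_arm", "kwargs": {
  "moves": [
    [-0.01,-0.03,0,-0.02],
    [-0.025,-0.075,0,-0.05],
    [-0.04,-0.125,0,-0.094],
    [-0.056,-0.175,0,-0.094],
    [-0.072,-0.225,0,-0.094],
    [-0.087,-0.27,0,-0.094],
    [-0.095,-0.296,0,-0.094],
    [-0.098,-0.306,0,-0.094],
    [-0.098,-0.306,0,-0.094],
    [-0.098,-0.306,0.02,-0.094],
    [-0.098,-0.306,0.04,-0.094],
    [-0.098,-0.306,0.05,-0.094],
    [-0.098,-0.306,0.056,-0.094],
    [-0.098,-0.306,0.057,-0.094],
    [-0.098,-0.306,0.057,-0.094]
  ]
}}

```text
clock: 15.42
position: [0.5259, 0.0941, 0.1412]
ee_rot: [-0.148, 3.137, 0.0]
force: [0.3, -0.9, -1.1]
width: 0.473
gripper_force: 20.0
```

Call:
{"fn": "jog_arm", "kwargs": {
  "moves": [
    [0,0,0,0],
    [0,0,0,0],
    [0,0,0,0],
    [0,0,-0.02,0],
    [0,0,-0.05,0],
    [0,0,-0.09,0],
    [0,0,-0.09,0]
  ],
  "hand": 0.06
}}

```text
clock: 16.3
position: [0.5274, 0.0942, 0.2337]
ee_rot: [-0.147, 3.133, 0.002]
force: [-0.3, 0.7, -0.9]
width: 0.656
gripper_force: 0.0
```

```bash
python3 - <<'E'
from h import *
o=arm.observe(); print(o["position"],o["joints"])
d=img("scene"); save(d,"s1",s=1.4); print(tins(),tins(zz=.16))
W=cloud(d); hsv=cv2.cvtColor(d["color"],cv2.COLOR_RGB2HSV)
m=(hsv[...,2]<60)&(abs(W[...,2]-.115)<.02)&(abs(W[...,0]-.46)<.04)&(abs(W[...,1]+.096)<.04)
v,u=np.argwhere(m).mean(0); print(u*1.4,v*1.4,m.sum(),W[m].mean(0),ray(d,u,v,.115))
print("lever",to(.459,-.0965,.2,1.665),to(.459,-.0965,.121,1.665))
E
```

```text
[0.52740181 0.09416255 0.23371188] [-0.42823574  0.28860853  0.19406187  1.81338564 -0.06409409  1.0398629
  1.45488532]
[] []
344.13953488372096 238.6186046511628 43 [ 0.46651136 -0.09276978  0.1216587 ] [ 0.45678403 -0.09561144  0.115     ]
lever (array([ 0.084, -0.183,  0.03 ]), np.float64(0.0)) (array([ 0.084, -0.183,  0.109]), np.float64(0.0))
```

View pics/s1.png

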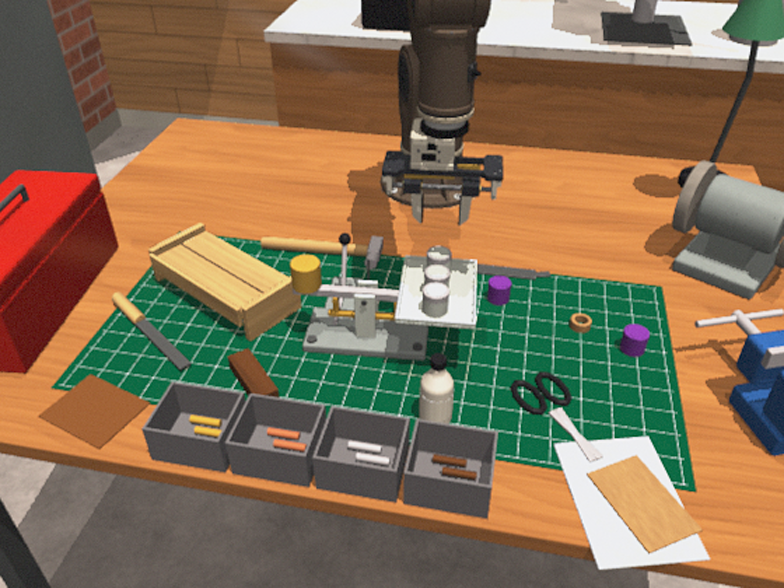

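The three tins stand in the pan at about (436,280), and the lever ball shows at (344,239). Next is the lever.

Call:
{"fn": "jog_arm", "kwargs": {
  "moves": [
    [0.03,-0.05,0,0],
    [0.05,-0.1,0,0],
    [0.075,-0.15,0,0],
    [0.084,-0.183,0.03,0],
    [0.084,-0.183,0.06,0],
    [0.084,-0.183,0.09,0],
    [0.084,-0.183,0.105,0],
    [0.084,-0.183,0.111,0],
    [0.084,-0.183,0.111,0]
  ],
  "hand": 0.05
}}

```text
clock: 17.58
position: [0.4587, -0.0962, 0.1193]
ee_rot: [0.148, -3.137, -0.0]
force: [0.4, -0.2, -0.1]
width: 0.544
gripper_force: 0.0
```

Call:
{"fn": "jog_arm", "kwargs": {
  "moves": [
    [0,0,0,0],
    [0,0,0,0],
    [0,0,0,0],
    [0,0,0,0]
  ],
  "hand": 0.01,
  "newtons": 15
}}

```text
clock: 18.08
position: [0.4593, -0.0954, 0.12]
ee_rot: [-0.149, 3.138, 0.001]
force: [-1.3, 4.5, 4.2]
width: 0.247
gripper_force: 15.0
```

```bash
python3 - <<'E'
from h import *
o=arm.observe(); print(o["position"],o["force"],o["width"]*.0918,o["joints"])
E
```

```text
[ 0.45932363 -0.09540018  0.12001642] [-1.27463343  4.49946006  4.24730386] 0.022700909281461838 [-0.11974093  0.3345824   0.26628752  2.09960449 -0.13256141  0.72255981
  1.89763681]
```

Call:
{"fn": "jog_arm", "kwargs": {
  "moves": [
    [-0.0086,0,-0.0041,0],
    [-0.0175,0,-0.0074,0],
    [-0.0267,0,-0.0097,0],
    [-0.0361,0,-0.0112,0],
    [-0.0455,0,-0.0116,0],
    [-0.055,0,-0.0112,0],
    [-0.0644,0,-0.0097,0],
    [-0.0736,0,-0.0074,0],
    [-0.0825,0,-0.0041,0],
    [-0.0911,0,0,0],
    [-0.0945,0,0.0015,0],
    [-0.0945,0,0.0015,0],
    [-0.0945,0,0.0015,0]
  ]
}}

```text
clock: 19.7
position: [0.5524, -0.0866, 0.1182]
ee_rot: [0.148, -3.135, -0.002]
force: [-7.1, 5.0, 3.9]
width: 0.248
gripper_force: 15.0
```

```bash
python3 - <<'E'
from h import *
o=arm.observe(); print(o["position"],o["force"],o["width"]*.0918)
d=img("scene"); save(d,"s2",(110,280,190,370),4)
E
```

```text
[ 0.55243435 -0.08661588  0.11816907] [-7.12464206  5.03098425  3.92927803] 0.02280853379103366
```

View pics/s2.png

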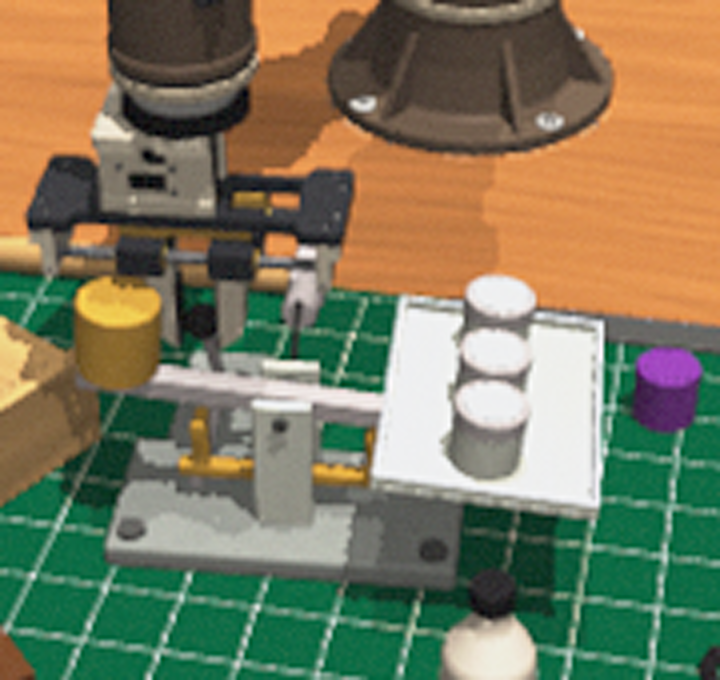

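The pan side is down at its stop with all three tins upright at (495,400), and the lever is fully over at about 7 N against its end. I'll let it settle, then swing back.

Call:
{"fn": "jog_arm", "kwargs": {
  "moves": [
    [0,0,0,0],
    [0,0,0,0],
    [0,0,0,0],
    [0,0,0,0],
    [0,0,0,0],
    [0,0,0,0],
    [0.0086,0,-0.0041,0],
    [0.0175,0,-0.0074,0],
    [0.0267,0,-0.0097,0],
    [0.0361,0,-0.0112,0],
    [0.0455,0,-0.0116,0],
    [0.055,0,-0.0112,0],
    [0.0644,0,-0.0097,0],
    [0.0736,0,-0.0074,0],
    [0.0825,0,-0.0041,0],
    [0.0911,0,0,0],
    [0.0965,0,0.0015,0],
    [0.099,0,0.0015,0],
    [0.099,0,0.0015,0],
    [0.099,0,0.0015,0]
  ]
}}

```text
clock: 22.25
position: [0.4576, -0.0957, 0.1175]
ee_rot: [-0.15, 3.133, 0.0]
force: [7.2, 8.1, -9.3]
width: 0.247
gripper_force: 15.0
```

```bash
python3 - <<'E'
from h import *
o=arm.observe(); print(o["position"],o["force"],o["width"]*.0918)
d=img("scene"); save(d,"s3",(110,280,190,370),4)
E
```

```text
[ 0.45759212 -0.09566281  0.11746379] [ 7.20301206  8.0651989  -9.29440063] 0.02268378594386634
```

View pics/s3.png

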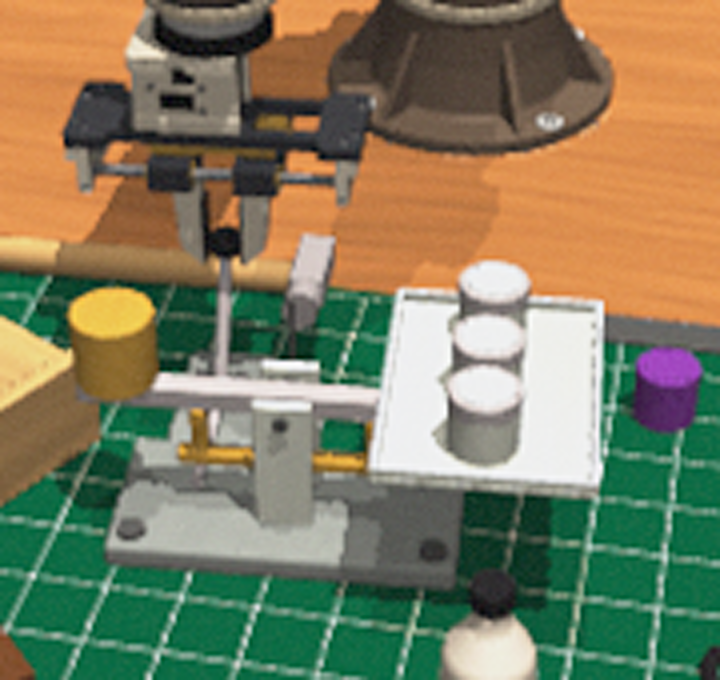

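The beam is level again with the tins upright in the pan and the lever back at its end. Now I'll release the ball and lift.

Call:
{"fn": "jog_arm", "kwargs": {
  "moves": [
    [0,0,0,0],
    [0,0,0,0],
    [0,0,0,0],
    [0,0,-0.03,0],
    [0,0,-0.07,0],
    [0,0,-0.1,0],
    [0,0,-0.1,0]
  ],
  "hand": 0.06
}}

```text
clock: 23.18
position: [0.456, -0.0972, 0.2188]
ee_rot: [-0.147, 3.134, -0.001]
force: [-0.0, 0.7, -0.8]
width: 0.656
gripper_force: 0.0
```

```bash
python3 - <<'E'
from h import *
np.set_printoptions(precision=4,suppress=True)
o=arm.observe(); print(o["position"])
for n in("top","scene"):
    d=img(n); t=tins(zz=.16,d=d); print(n,t)
    W=cloud(d); hsv=cv2.cvtColor(d["color"],cv2.COLOR_RGB2HSV)
    m=(hsv[...,2]<60)&(abs(W[...,2]-.115)<.02)&(abs(W[...,0]-.46)<.06)&(abs(W[...,1]+.096)<.03)
    print(m.sum(), W[m].mean(0) if m.any() else 0)
p=min([q for q in [(.526,.0943)]]); 
print(to(.526,.0943,.215,1.665),to(.526,.0943,.141,1.665))
E
```

```text
[ 0.456  -0.0972  0.2188]
top [(array([0.6338, 0.1051]), np.int32(221)), (array([0.5838, 0.0988]), np.int32(224)), (array([0.527 , 0.0935]), np.int32(229))]
0 0
scene [(array([0.5322, 0.0955]), np.int32(143)), (array([0.5882, 0.101 ]), np.int32(175)), (array([0.6384, 0.1066]), np.int32(193))]
44 [ 0.4632 -0.0931  0.1203]
(array([-0.089,  0.184,  0.002]), np.float64(-0.0)) (array([-0.089,  0.184,  0.076]), np.float64(-0.0))
```

Call:
{"fn": "jog_arm", "kwargs": {
  "moves": [
    [-0.02,0.04,0,0],
    [-0.045,0.09,0,0],
    [-0.07,0.14,0,0],
    [-0.085,0.175,0,0],
    [-0.09,0.183,0.01,0],
    [-0.09,0.183,0.03,0],
    [-0.09,0.183,0.05,0],
    [-0.09,0.183,0.07,0],
    [-0.09,0.183,0.077,0],
    [-0.09,0.183,0.077,0],
    [-0.09,0.183,0.077,0]
  ],
  "hand": 0.062
}}

```text
clock: 24.65
position: [0.5275, 0.0938, 0.1402]
ee_rot: [-0.147, 3.137, 0.0]
force: [-0.5, 0.9, -0.6]
width: 0.678
gripper_force: 0.0
```

Call:
{"fn": "jog_arm", "kwargs": {
  "moves": [
    [0,0,0,0],
    [0,0,0,0],
    [0,0,0,0],
    [0,0,0,0],
    [0,0,-0.02,0],
    [0,0,-0.05,0],
    [0,0,-0.08,0],
    [0,0,-0.08,0],
    [0,0,-0.08,0]
  ],
  "hand": 0.03,
  "newtons": 20
}}

```text
clock: 25.78
position: [0.5265, 0.0939, 0.2189]
ee_rot: [0.148, -3.137, 0.0]
force: [-0.2, -0.5, -2.1]
width: 0.473
gripper_force: 20.0
```

```bash
python3 - <<'E'
from h import *
o=arm.observe(); print(o["position"],o["joints"][6])
print(to(.4963,-.3754,.222,-.4995),to(.4963,-.3754,.085,-.4995))
E
```

```text
[0.5265029  0.09394858 0.21888665] 1.461953914692342
(array([ 0.074, -0.464, -0.003]), np.float64(-0.977)) (array([ 0.074, -0.464,  0.134]), np.float64(-0.977))
```

Call:
{"fn": "jog_arm", "kwargs": {
  "moves": [
    [0.005,-0.03,0,0.15],
    [0.011,-0.07,0,0.32],
    [0.018,-0.11,0,0.49],
    [0.024,-0.15,0,0.66],
    [0.03,-0.19,0,0.83],
    [0.037,-0.23,0,1.0],
    [0.043,-0.27,0,1.17],
    [0.05,-0.31,0,1.34],
    [0.056,-0.35,0,1.51],
    [0.062,-0.39,0,1.68],
    [0.068,-0.425,0,1.85],
    [0.072,-0.45,0,2.02],
    [0.074,-0.464,0.01,2.165],
    [0.074,-0.464,0.03,2.165],
    [0.074,-0.464,0.05,2.165],
    [0.074,-0.464,0.07,2.165],
    [0.074,-0.464,0.08,2.165],
    [0.074,-0.464,0.08,2.165]
  ]
}}

```text
clock: 28.02
position: [0.4966, -0.3745, 0.1388]
ee_rot: [-2.701, -1.602, 0.001]
force: [-0.1, -0.2, -1.8]
width: 0.479
gripper_force: 20.0
```

```bash
python3 - <<'E'
from h import *
o=arm.observe(); print(o["position"],o["joints"][6],o["width"],to(.4963,-.3754,.0837,-.4995))
E
```

```text
[ 0.49661186 -0.37454152  0.13882096] 0.5063093619531784 0.47875229027877914 (array([-0.001,  0.   ,  0.055]), np.float64(-0.001))
```

Call:
{"fn": "jog_arm", "kwargs": {
  "moves": [
    [-0.001,0,0.02,0],
    [-0.001,0,0.04,0],
    [-0.001,0,0.051,0],
    [-0.001,0,0.055,0],
    [-0.001,0,0.055,0]
  ]
}}

```text
clock: 28.65
position: [0.4965, -0.3759, 0.0846]
ee_rot: [-2.702, -1.602, 0.0]
force: [-0.6, 0.5, -0.4]
width: 0.475
gripper_force: 20.0
```

Call:
{"fn": "jog_arm", "kwargs": {
  "moves": [
    [0,0,0,0],
    [0,0,0,0],
    [0,0,0,0],
    [0,0,-0.02,0],
    [0,0,-0.06,0],
    [0,0,-0.1,0],
    [0,0,-0.135,0],
    [0,0,-0.135,0]
  ],
  "hand": 0.06
}}

```text
clock: 29.65
position: [0.4975, -0.3774, 0.224]
ee_rot: [2.698, 1.599, 0.004]
force: [0.1, 0.4, -0.7]
width: 0.651
gripper_force: 0.0
```

```bash
python3 - <<'E'
from h import *
o=arm.observe(); print(o["position"])
d=img("top");print(tins(zz=.16,d=d),tins(zz=.102,d=d))
print(to(.583,.0992,.22,1.665),to(.583,.0992,.141,1.665))
E
```

```text
[ 0.49752405 -0.37736728  0.22400983]
[(array([0.6338, 0.105 ]), np.int32(220)), (array([0.5838, 0.0989]), np.int32(228))] [(array([ 0.5948, -0.0271]), np.int32(90)), (array([ 0.4974, -0.3756]), np.int32(199))]
(array([ 0.459, -0.153,  0.001]), np.float64(0.976)) (array([ 0.459, -0.153,  0.08 ]), np.float64(0.976))
```

Call:
{"fn": "jog_arm", "kwargs": {
  "moves": [
    [0.038,-0.013,0,-0.17],
    [0.077,-0.026,0,-0.34],
    [0.115,-0.038,0,-0.51],
    [0.153,-0.051,0,-0.68],
    [0.192,-0.064,0,-0.85],
    [0.23,-0.077,0,-1.02],
    [0.27,-0.09,0,-1.19],
    [0.31,-0.103,0,-1.36],
    [0.35,-0.117,0,-1.53],
    [0.39,-0.13,0,-1.7],
    [0.425,-0.142,0,-1.87],
    [0.45,-0.15,0,-2.04],
    [0.459,-0.153,0,-2.165],
    [0.459,-0.153,0,-2.165],
    [0.459,-0.153,0,-2.165]
  ]
}}

```text
clock: 31.58
position: [0.582, 0.0994, 0.2193]
ee_rot: [0.142, -3.138, 0.001]
force: [0.7, 0.0, 0.1]
width: 0.657
gripper_force: 0.0
```

```bash
python3 - <<'E'
from h import *
o=arm.observe(); print(o["position"],to(.583,.0992,.141,1.665))
E
```

```text
[0.58203692 0.09938494 0.21934235] (array([-0.001, -0.   ,  0.078]), np.float64(-0.004))
```

Call:
{"fn": "jog_arm", "kwargs": {
  "moves": [
    [-0.001,0,0.02,0],
    [-0.001,0,0.045,0],
    [-0.001,0,0.065,0],
    [-0.001,0,0.078,0],
    [-0.001,0,0.078,0],
    [-0.001,0,0.078,0]
  ],
  "hand": 0.062
}}

```text
clock: 32.33
position: [0.5839, 0.1003, 0.1425]
ee_rot: [-0.147, 3.137, 0.0]
force: [0.8, -0.8, 0.4]
width: 0.678
gripper_force: 0.0
```

Call:
{"fn": "jog_arm", "kwargs": {
  "moves": [
    [0,0,0,0],
    [0,0,0,0],
    [0,0,0,0],
    [0,0,0,0],
    [0,0,-0.02,0],
    [0,0,-0.05,0],
    [0,0,-0.08,0],
    [0,0,-0.08,0],
    [0,0,-0.08,0]
  ],
  "hand": 0.03
}}

```text
clock: 33.45
position: [0.5827, 0.1004, 0.2208]
ee_rot: [0.148, -3.137, 0.0]
force: [0.1, -0.4, -1.5]
width: 0.472
gripper_force: 20.0
```

```bash
python3 - <<'E'
from h import *
o=arm.observe(); print(o["position"],o["joints"][6])
print(to(.5212,-.3297,.222,-.4995),to(.5212,-.3297,.085,-.4995))
E
```

```text
[0.58274032 0.10044418 0.22075598] 1.4943272556072154
(array([ 0.102, -0.422, -0.001]), np.float64(-0.977)) (array([ 0.102, -0.422,  0.136]), np.float64(-0.977))
```

Call:
{"fn": "jog_arm", "kwargs": {
  "moves": [
    [0.007,-0.03,0,0.15],
    [0.015,-0.065,0,0.32],
    [0.024,-0.1,0,0.49],
    [0.033,-0.135,0,0.66],
    [0.041,-0.17,0,0.83],
    [0.05,-0.205,0,1.0],
    [0.058,-0.24,0,1.17],
    [0.066,-0.275,0,1.34],
    [0.075,-0.31,0,1.51],
    [0.084,-0.345,0,1.68],
    [0.092,-0.38,0,1.85],
    [0.098,-0.405,0,2.02],
    [0.102,-0.422,0.01,2.165],
    [0.102,-0.422,0.03,2.165],
    [0.102,-0.422,0.05,2.165],
    [0.102,-0.422,0.07,2.165],
    [0.102,-0.422,0.08,2.165],
    [0.102,-0.422,0.08,2.165]
  ]
}}

```text
clock: 35.7
position: [0.5208, -0.3288, 0.1406]
ee_rot: [-2.701, -1.602, 0.002]
force: [-0.2, -0.1, -1.6]
width: 0.472
gripper_force: 20.0
```

```bash
python3 - <<'E'
from h import *
o=arm.observe(); print(o["position"],o["joints"][6],o["width"],to(.5215,-.3296,.086,-.4995))
E
```

```text
[ 0.52083454 -0.3288078   0.14059602] 0.4241169463497854 0.4721981484030523 (array([-0.   ,  0.001,  0.055]), np.float64(-0.001))
```

Call:
{"fn": "jog_arm", "kwargs": {
  "moves": [
    [0,0.001,0.02,0],
    [0,0.001,0.04,0],
    [0,0.001,0.051,0],
    [0,0.001,0.055,0],
    [0,0.001,0.055,0]
  ]
}}

```text
clock: 36.33
position: [0.5223, -0.3299, 0.0866]
ee_rot: [-2.702, -1.602, 0.0]
force: [-0.2, -0.2, -1.4]
width: 0.471
gripper_force: 20.0
```

Call:
{"fn": "jog_arm", "kwargs": {
  "moves": [
    [0,0,0,0],
    [0,0,0,0],
    [0,0,0,0],
    [0,0,-0.02,0],
    [0,0,-0.06,0],
    [0,0,-0.1,0],
    [0,0,-0.135,0],
    [0,0,-0.135,0]
  ],
  "hand": 0.06
}}

```text
clock: 37.33
position: [0.5234, -0.3312, 0.226]
ee_rot: [2.698, 1.599, 0.005]
force: [-0.1, 0.5, 0.0]
width: 0.653
gripper_force: 0.0
```

```bash
python3 - <<'E'
from h import *
o=arm.observe(); print(o["position"])
d=img("top");print(tins(zz=.16,d=d),tins(zz=.102,d=d))
print(to(.634,.105,.22,1.665),to(.634,.105,.141,1.665))
E
```

```text
[ 0.52342552 -0.33124178  0.22596187]
[(array([0.6339, 0.1044]), np.int32(218))] [(array([ 0.5953, -0.0353]), np.int32(63)), (array([0.5894, 0.014 ]), np.int32(65)), (array([ 0.5256, -0.3271]), np.int32(156))]
(array([ 0.435, -0.111,  0.004]), np.float64(0.976)) (array([ 0.435, -0.112,  0.083]), np.float64(0.976))
```

Call:
{"fn": "jog_arm", "kwargs": {
  "moves": [
    [0.036,-0.009,0,-0.17],
    [0.072,-0.018,0,-0.34],
    [0.108,-0.028,0,-0.51],
    [0.145,-0.037,0,-0.68],
    [0.182,-0.046,0,-0.85],
    [0.218,-0.056,0,-1.02],
    [0.255,-0.065,0,-1.19],
    [0.292,-0.075,0,-1.36],
    [0.33,-0.084,0,-1.53],
    [0.367,-0.094,0,-1.7],
    [0.4,-0.102,0,-1.87],
    [0.425,-0.109,0,-2.04],
    [0.435,-0.111,0,-2.165],
    [0.435,-0.111,0,-2.165],
    [0.435,-0.111,0,-2.165]
  ]
}}

```text
clock: 39.25
position: [0.6331, 0.1041, 0.2213]
ee_rot: [0.142, -3.137, 0.001]
force: [-0.3, 0.1, 0.1]
width: 0.656
gripper_force: 0.0
```

```bash
python3 - <<'E'
from h import *
o=arm.observe(); print(o["position"],to(.634,.105,.141,1.665),tins(zz=.102))
E
```

```text
[0.63314028 0.10412864 0.22130363] (array([-0.001,  0.001,  0.08 ]), np.float64(-0.004)) [(array([ 0.5221, -0.3304]), np.int32(210)), (array([ 0.4966, -0.376 ]), np.int32(210))]
```

Call:
{"fn": "jog_arm", "kwargs": {
  "moves": [
    [-0.001,0.001,0.02,0],
    [-0.001,0.001,0.045,0],
    [-0.001,0.001,0.065,0],
    [-0.001,0.001,0.08,0],
    [-0.001,0.001,0.08,0],
    [-0.001,0.001,0.08,0]
  ],
  "hand": 0.062
}}

```text
clock: 40.05
position: [0.6349, 0.1062, 0.1425]
ee_rot: [-0.147, 3.137, 0.0]
force: [-0.6, -0.2, 0.3]
width: 0.679
gripper_force: 0.0
```

Call:
{"fn": "jog_arm", "kwargs": {
  "moves": [
    [0,0,0,0],
    [0,0,0,0],
    [0,0,0,0],
    [0,0,0,0],
    [0,0,-0.02,0],
    [0,0,-0.05,0],
    [0,0,-0.08,0],
    [0,0,-0.08,0],
    [0,0,-0.08,0]
  ],
  "hand": 0.03
}}

```text
clock: 41.18
position: [0.6339, 0.1063, 0.2209]
ee_rot: [0.148, -3.137, 0.0]
force: [0.4, 0.9, -0.8]
width: 0.474
gripper_force: 20.0
```

```bash
python3 - <<'E'
from h import *
o=arm.observe(); print(o["position"],o["joints"][6])
print(to(.5465,-.2845,.222,-.4995),to(.5465,-.2845,.085,-.4995))
E
```

```text
[0.63390199 0.10629926 0.22088235] 1.5139250698711273
(array([ 0.124, -0.381, -0.001]), np.float64(-0.977)) (array([ 0.124, -0.381,  0.136]), np.float64(-0.977))
```

Call:
{"fn": "jog_arm", "kwargs": {
  "moves": [
    [0.009,-0.027,0,0.15],
    [0.019,-0.058,0,0.32],
    [0.029,-0.09,0,0.49],
    [0.039,-0.12,0,0.66],
    [0.05,-0.153,0,0.83],
    [0.06,-0.185,0,1.0],
    [0.07,-0.216,0,1.17],
    [0.081,-0.248,0,1.34],
    [0.091,-0.28,0,1.51],
    [0.101,-0.311,0,1.68],
    [0.111,-0.342,0,1.85],
    [0.119,-0.366,0,2.02],
    [0.124,-0.381,0.01,2.165],
    [0.124,-0.381,0.03,2.165],
    [0.124,-0.381,0.05,2.165],
    [0.124,-0.381,0.07,2.165],
    [0.124,-0.381,0.08,2.165],
    [0.124,-0.381,0.08,2.165]
  ]
}}

```text
clock: 43.42
position: [0.5462, -0.2843, 0.1407]
ee_rot: [-2.701, -1.602, 0.002]
force: [0.2, 0.5, -1.1]
width: 0.474
gripper_force: 20.0
```

```bash
python3 - <<'E'
from h import *
o=arm.observe(); print(o["position"],o["joints"][6],o["width"],to(.5467,-.2844,.086,-.4995),tins(zz=.102))
E
```

```text
[ 0.54615107 -0.28430842  0.14071109] 0.34127717320507395 0.4742502214402596 (array([0.   , 0.001, 0.055]), np.float64(-0.001)) [(array([ 0.5958, -0.0354]), np.int32(79))]
```

Aligned, so I'll lower, release, and retreat up and back toward the robot.

Call:
{"fn": "jog_arm", "kwargs": {
  "moves": [
    [0,0.001,0.02,0],
    [0,0.001,0.04,0],
    [0,0.001,0.051,0],
    [0,0.001,0.055,0],
    [0,0.001,0.055,0]
  ]
}}

```text
clock: 44.1
position: [0.5476, -0.2852, 0.0866]
ee_rot: [-2.702, -1.602, 0.0]
force: [-0.3, 0.5, -1.1]
width: 0.472
gripper_force: 20.0
```

Call:
{"fn": "jog_arm", "kwargs": {
  "moves": [
    [0,0,0,0],
    [0,0,0,0],
    [0,0,0,0],
    [0,0,-0.02,0],
    [0,0,-0.06,0],
    [0,0,-0.1,0],
    [0,0,-0.14,0],
    [0.05,0,-0.16,0],
    [0.1,0,-0.16,0],
    [0.15,0,-0.16,0],
    [0.2,0,-0.16,0],
    [0.25,0,-0.16,0],
    [0.28,0,-0.16,0],
    [0.28,0,-0.16,0]
  ],
  "hand": 0.06
}}

```text
clock: 45.85
position: [0.683, -0.0359, 0.2475]
ee_rot: [-2.698, -1.609, -0.001]
force: [-1.1, 0.3, 0.2]
width: 0.658
gripper_force: 0.0
```

```bash
python3 - <<'E'
from h import *
o=arm.observe(); print(o["position"])
d=img("top");t=tins(zz=.102,d=d);print(t); save(d,"end",s=1.4)
n=np.array([-.878,.479])
for p,_ in t: print((p-np.array([.5081,-.3536]))@n)
save(img("scene"),"end2",s=1.4)
E
```

```text
[ 0.68297971 -0.03589342  0.24750005]
[(array([ 0.5434, -0.2952]), np.int32(409)), (array([ 0.4967, -0.3759]), np.int32(213))]
-0.003019799999999995
-0.0006724999999999747
```

View pics/end.png

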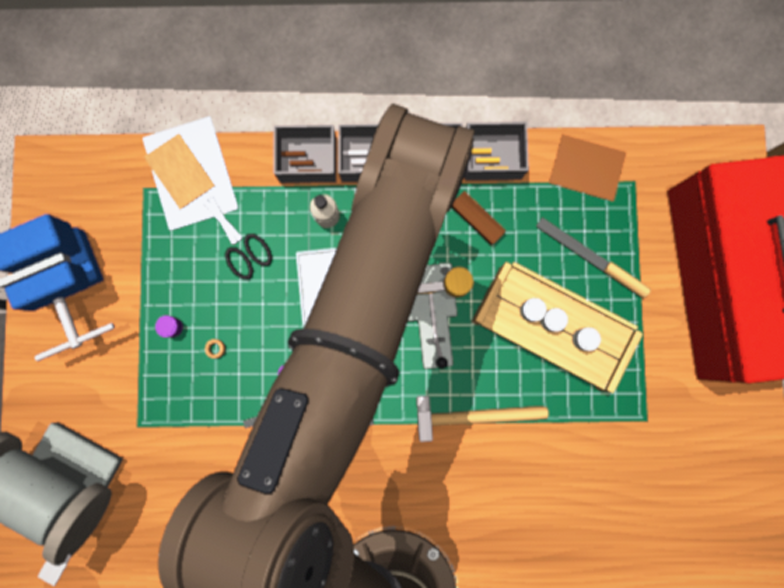

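View pics/end2.png

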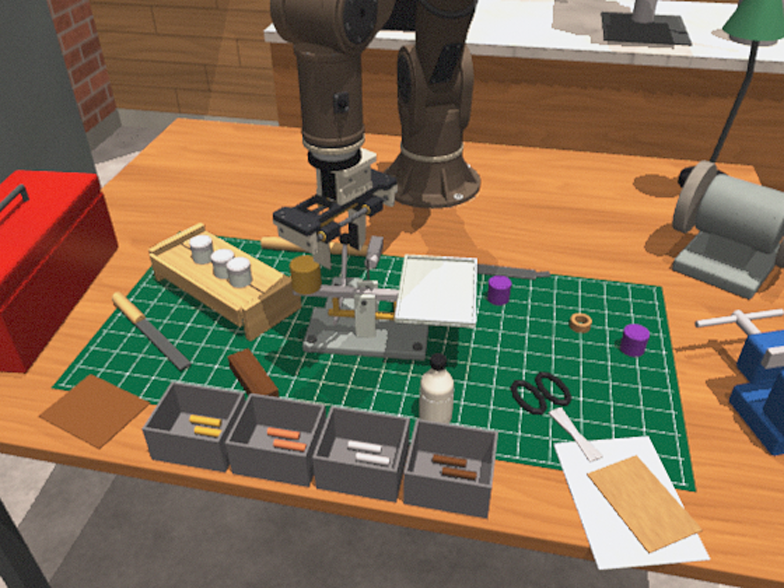

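The third placing left the row uneven: tins are at (535,310), (555,321) and (588,340), so the middle one has shifted against the third. I'll measure the gaps and close up the wide one.

```bash
cat >> h.py <<'E'
def split(d,zz=.102):
    W=cloud(d); hsv=cv2.cvtColor(d["color"],cv2.COLOR_RGB2HSV)
    m=((abs(W[...,2]-zz)<.006)&(hsv[...,1]<60)&(hsv[...,2]>150)&(abs(W[...,0]-.52)<.1)&(abs(W[...,1]+.33)<.14)).astype(np.uint8)
    dt=cv2.distanceTransform(m,cv2.DIST_L2,5); k,l,s,c=cv2.connectedComponentsWithStats((dt>4).astype(np.uint8))
    r=[]
    for i in range(1,k):
        p=ray(d,*c[i],zz)[:2]; q=p-np.array([.5212,-.3297]); r.append((p.round(4),"row",round(q@[.479,.878],4),"off",round(q@[.878,-.479],4),s[i,4]))
    return r
E
python3 - <<'E'
from h import *
for r in split(img("top")): print(r)
print(to(.4967,-.3759,.2475,-.4995),arm.observe()["position"])
E
```

```text
(array([ 0.5641, -0.2748]), 'row', np.float64(0.0688), 'off', np.float64(0.0114), np.int32(1))
(array([ 0.5505, -0.2752]), 'row', np.float64(0.0619), 'off', np.float64(-0.0004), np.int32(20))
(array([ 0.5318, -0.3056]), 'row', np.float64(0.0263), 'off', np.float64(-0.0023), np.int32(1))
(array([ 0.5265, -0.308 ]), 'row', np.float64(0.0215), 'off', np.float64(-0.0058), np.int32(1))
(array([ 0.4988, -0.3746]), 'row', np.float64(-0.0501), 'off', np.float64(0.0018), np.int32(44))
(array([-0.383, -0.001,  0.   ]), np.float64(-0.002)) [ 0.68149476 -0.04098793  0.24779523]
```

Call:
{"fn": "jog_arm", "kwargs": {
  "moves": [
    [-0.05,0,0,0],
    [-0.1,0,0,0],
    [-0.16,0,0,0],
    [-0.22,0,0,0],
    [-0.28,0,0,0],
    [-0.34,0,0,0],
    [-0.4,0,0,0],
    [-0.46,0,0,0],
    [-0.48,0,0,0],
    [-0.48,0,0,0]
  ]
}}

```text
clock: 47.25
position: [0.4494, -0.4626, 0.2473]
ee_rot: [2.705, 1.596, -0.0]
force: [-0.2, 0.8, -0.4]
width: 0.657
gripper_force: 0.0
```

```bash
python3 - <<'E'
from h import *
d=img("top"); 
for r in split(d): print(r)
print(tins(zz=.102,d=d)); save(d,"crop",(180,290,330,470),5)
print(to(.4967,-.3759,.2,-.4995),to(.4967,-.3759,.083,-.4995),arm.observe()["position"])
E
```

```text
(array([ 0.5572, -0.2728]), 'row', np.float64(0.0672), 'off', np.float64(0.0043), np.int32(28))
(array([ 0.5362, -0.3135]), 'row', np.float64(0.0214), 'off', np.float64(0.0054), np.int32(38))
(array([ 0.5006, -0.3778]), 'row', np.float64(-0.0521), 'off', np.float64(0.0049), np.int32(33))
[(array([ 0.5963, -0.0512]), np.int32(126)), (array([ 0.5436, -0.2954]), np.int32(408)), (array([ 0.497 , -0.3764]), np.int32(203))]
(array([ 0.096, -0.001,  0.047]), np.float64(-0.002)) (array([ 0.096, -0.001,  0.164]), np.float64(-0.002)) [ 0.45126256 -0.46071695  0.24696277]
```

View pics/crop.png

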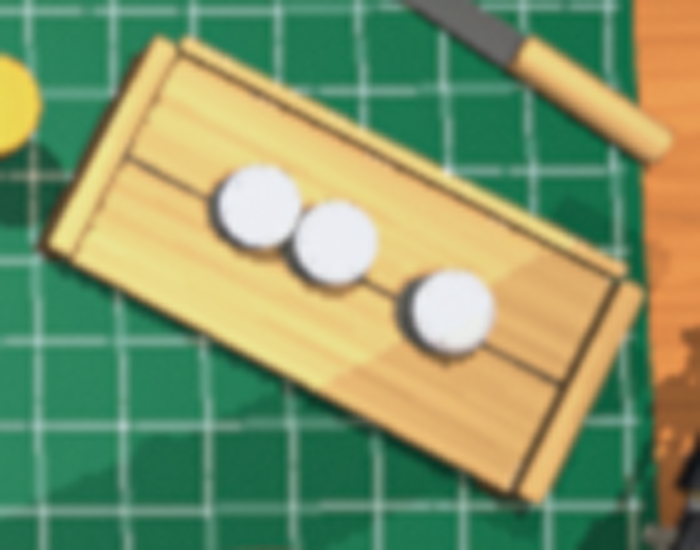

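The crop shows tin centres at (261,206), (336,243) and (452,312). Two tins touch and the remaining gap is about 27 mm, so I'll move the end tin 21 mm inward.

Call:
{"fn": "jog_arm", "kwargs": {
  "moves": [
    [0.04,0,0.02,0],
    [0.08,0,0.04,0],
    [0.096,-0.001,0.06,0],
    [0.096,-0.001,0.1,0],
    [0.096,-0.001,0.135,0],
    [0.096,-0.001,0.155,0],
    [0.096,-0.001,0.163,0],
    [0.096,-0.001,0.163,0],
    [0.096,-0.001,0.163,0]
  ],
  "hand": 0.06
}}

```text
clock: 48.42
position: [0.4975, -0.3764, 0.0849]
ee_rot: [2.701, 1.602, 0.001]
force: [-0.0, -0.1, -0.7]
width: 0.654
gripper_force: 0.0
```

Call:
{"fn": "jog_arm", "kwargs": {
  "moves": [
    [0,0,0,0],
    [0,0,0,0],
    [0,0,0,0],
    [0,0,0,0],
    [0,0,-0.006,0],
    [0,0,-0.006,0],
    [0.007,0,-0.006,0],
    [0.014,0,-0.006,0],
    [0.021,0,-0.006,0],
    [0.021,0,-0.006,0],
    [0.021,0,-0.001,0],
    [0.021,0,-0.001,0],
    [0.021,0,-0.001,0]
  ],
  "hand": 0.03
}}

```text
clock: 50.05
position: [0.5067, -0.3577, 0.0846]
ee_rot: [-2.702, -1.602, 0.0]
force: [-0.3, 0.1, -1.5]
width: 0.473
gripper_force: 20.0
```

Call:
{"fn": "jog_arm", "kwargs": {
  "moves": [
    [0,0,0,0],
    [0,0,0,0],
    [0,0,0,0],
    [0,0,-0.02,0],
    [0,0,-0.06,0],
    [0,0,-0.1,0],
    [0,0,-0.16,0],
    [-0.05,0,-0.16,0],
    [-0.1,0,-0.16,0],
    [-0.12,0,-0.16,0],
    [-0.12,0,-0.16,0]
  ],
  "hand": 0.06
}}

```text
clock: 51.42
position: [0.4483, -0.4641, 0.2457]
ee_rot: [2.704, 1.598, -0.0]
force: [0.9, 0.2, -0.7]
width: 0.654
gripper_force: 0.0
```

```bash
python3 - <<'E'
from h import *
d=img("top"); print(tins(zz=.102,d=d)); save(d,"crop2",(180,290,330,470),4)
print(arm.observe()["position"])
E
```

```text
[(array([ 0.5977, -0.0548]), np.int32(104)), (array([ 0.5434, -0.2956]), np.int32(403)), (array([ 0.5065, -0.3578]), np.int32(209))]
[ 0.44970729 -0.46252647  0.24522691]
```

View pics/crop2.png

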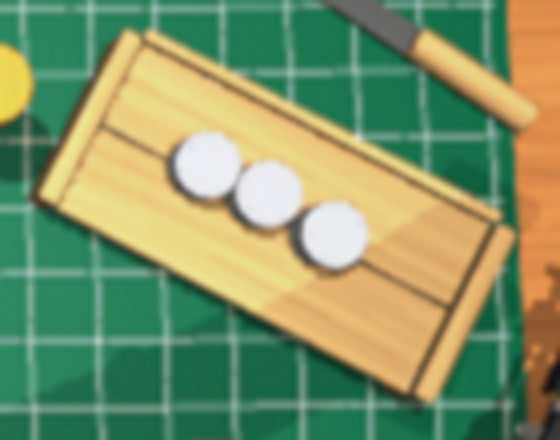

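The tins at (206,164), (268,194) and (332,236) stand in one row on the centre line, with gaps of 7 mm or less. I'll hand in.

```bash
python3 -c "
from cell import arm
print(arm.sign_off())"
```

```text
the job is handed in; nothing more can be done
None
```

The job is handed in: all three tins were weighed with the arrest worked fully over and back, and they now stand upright in a row on the shelf's centre line with gaps of about 7 mm or less; the middle tin sits about 2 mm off the line, the arrest is on, and the other things on the bench were not touched.

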